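Put the rolling pin, its guide rings and the spice jars away in the baking caddy

TASK

Put the baking things away in the wooden caddy: thread every guide ring of the rolling pin that is here onto the caddy's post, the widest at the bottom and each one above narrower than the one below, and then lay the rolling pin across the two cradles above them, which locks the rings on the post. Also stand every spice jar left on the hob upright in a jar cell of its own, leave the jar that is already in a cell in its cell, and do not shove aside or knock over the timer, the honey, the jam or the tin.

Things in the scene. Friction and masses are not known exactly. Their poses are not given: they have to be found in the camera images.
- caddy: Wooden baking caddy, fixed. Origin under the centre of its base board (200 mm along x, 250 mm along y, top 14 mm above the worktop), z up. Row at x = -55 mm: a ring post, a cradle at each end. Row at x = +65 mm: four jar cells along y. (Round it, in the room: wall cupboards hang over the back of the worktop, from x = 0.62 m and z = 0.45 m up, for y above -0.35 m.)
- post_foot (a point): Foot of the ring post, on the axis, on top of the base board (post 20 mm thick, 62 mm tall, upright, its last 12 mm tapering to 9 mm). The axes are the caddy's.
- cradle_mid (a point): Where pin_mid lies when the journals rest in both cradles: 93 mm above the base board, over the post. Cradles: 12 mm boards at y = -110 and +110 mm from here, 60 mm wide at the top, each with a 90 degree V, 23 mm deep, open to the top; their tops are 8 mm above this point. Axes: the caddy's; the pin lies along y.
- pin: Wooden rolling pin, 300 mm long, 0.45 kg, lying on its side; its long axis is its y. Barrel 46 mm thick, 184 mm long; each side a steel journal 22 mm thick (92 to 126 mm from the middle), then a dark six-sided end knob, 52 mm across flats, on which it rests without rolling. Origin 26 mm off the long axis at mid length: use pin_mid.
- pin_mid (a point): Middle of the rolling pin, on its long axis.
- cell0 (a point): Centre of the floor of jar cell 0 (inside 54 mm along the caddy's x, 53 mm along its y; walls 5 mm thick and 40 mm high; cell floors are the base board; neighbours 58 mm apart).
- cell1 (a point): Centre of the floor of jar cell 1 (inside 54 mm along the caddy's x, 53 mm along its y; walls 5 mm thick and 40 mm high; cell floors are the base board; neighbours 58 mm apart).
- cell2 (a point): Centre of the floor of jar cell 2 (inside 54 mm along the caddy's x, 53 mm along its y; walls 5 mm thick and 40 mm high; cell floors are the base board; neighbours 58 mm apart).
- cell3 (a point): Centre of the floor of jar cell 3 (inside 54 mm along the caddy's x, 53 mm along its y; walls 5 mm thick and 40 mm high; cell floors are the base board; neighbours 58 mm apart).
- ring_charcoal: Charcoal, nearly black guide ring of the rolling pin: outside 68 mm, bore 24 mm, 14 mm thick, 0.05 kg. Lies flat on the worktop or on the draining board (2 mm higher). Origin at the centre of its underside, z its axis. May be absent.
- ring_slate: Slate blue guide ring of the rolling pin: outside 60 mm, bore 24 mm, 14 mm thick, 0.05 kg. Lies flat on the worktop or on the draining board (2 mm higher). Origin at the centre of its underside, z its axis. May be absent.
- ring_sage: Sage green guide ring of the rolling pin: outside 52 mm, bore 24 mm, 14 mm thick, 0.05 kg. Lies flat on the worktop or on the draining board (2 mm higher). Origin at the centre of its underside, z its axis. May be absent.
- ring_rust: Rust red guide ring of the rolling pin: outside 44 mm, bore 24 mm, 14 mm thick, 0.05 kg. Lies flat on the worktop or on the draining board (2 mm higher). Origin at the centre of its underside, z its axis. May be absent.
- jar_a: Glass spice jar with a red cap (green label), 106 mm tall, 42 mm body, cap 45 mm thick from 85 mm up, 0.11 kg. Origin at the centre of its underside, z up. Starts standing on the black hob (4 mm above the worktop). May be absent.
- jar_b: Glass spice jar with a red cap (black label), 106 mm tall, 42 mm body, cap 45 mm thick from 85 mm up, 0.11 kg. Origin at the centre of its underside, z up. Starts standing on the black hob (4 mm above the worktop). May be absent.
- jar_c: Glass spice jar with a red cap (white and dark label), 106 mm tall, 42 mm body, cap 45 mm thick from 85 mm up, 0.11 kg. Origin at the centre of its underside, z up. Starts standing on the black hob (4 mm above the worktop). May be absent.
- jar_home: A spice jar like the others (red cap, pale brown label, same size) that already stands in one of the cells. Origin at the centre of its underside.
- egg_timer: Bystander: a green and white wind-up kitchen timer, 59 mm wide, 52 mm tall. Origin at the centre of its underside.
- honey_jar: Bystander: a honey jar, 69 mm wide, 99 mm tall. Origin at the centre of its underside.
- tin: Bystander: a low green tin, 75 mm wide, 58 mm tall. Origin at the centre of its underside.
- jam_jar: Bystander: a jam jar with a white lid, 65 mm wide, 97 mm tall. Origin at the centre of its underside.
Not all that is in view belongs to the job. Leave any orange or pink look-alike of the ring_slate alone.

How it is judged:
By the outcome, as a careful person would: the job done as asked, in the order asked, and still so for the second after the job is handed in, with the robot touching nothing.
Of ring_charcoal, ring_slate, ring_sage, ring_rust only 3 to 4 are there at a start; the rules pass over those that are not, and their reading is None.
Of jar_a, jar_b, jar_c only 2 to 3 are there at a start; the rules pass over those that are not, and their reading is None.
At some moment in a run one of ring_charcoal, ring_slate, ring_sage, ring_rust may be knocked a few centimetres aside while the robot is not near it.
Once in a run the grip may slacken for a moment while it holds something.
It also fails if it takes over 210 s, if anything falls off the work surface, if the arm or the gripper's body presses on something with over 40 N, if the wrist force passes 120 N, or if a joint passes its speed limit or range.

ROBOT

A 6-joint arm with a two-finger parallel gripper is mounted at the origin on a cart in front of the work surface, level with it; the furniture and walls round the work are solid. World frame = base frame: x ahead of the robot, y to its left, z up, the work surface at z = 0. Lengths are in m, angles in rad, forces in N, time in s.
With the tool pointing down it reaches from about 0.425 to 0.95 m from the base axis. Payload 3.5 kg.
Tool frame: the origin (TCP) lies midway between the tips of the shut fingers; the grasp point (between the pads) lies 19 mm behind it; z points along the fingers, y is the line along which they close (so a half turn about z gives the same grasp; the last joint's range is limited). The gripper opens to 85 mm and grips with 20 to 120 N. Pads are 22 mm wide; open, the fingers measure 114 mm over their backs; the gripper's body (76 mm by 85 mm) begins 54 mm behind the grasp point. The pads swing forward as they close: fully open they stand 13 mm farther back than shut.
Start: joints at [-1.339, 0.286, 1.577, -0, 1.279, -0.15], TCP at [0.252, -0.626, 0.231] pointing down, gripper open.
Joint ranges: [-2.77, 2.77], [-0.9, 2.22], [0.21, 2.48], [-1.53, 4.67], [0.24, 2.81], [-2.84, 2.84]. Speed limits (rad/s): [2.79, 2.79, 3.14, 3.14, 3.14, 3.14].

INTERFACE

Orientations are given as a unit quaternion [x, y, z, w].
In Python, from plant import ctrl gives the robot as it stands.
- The arm moves only by the tool send_rows, never from a script. Its argument "series" is a list that holds one entry, the list of rows, each a list of 7 numbers: the shift along the tool's x, y, z in cm, then the turn, a rotation vector about the tool's x, y, z in rad, then the opening, from -1 (shut) to 1 (fully open). In form: [[[x, y, z, rx, ry, rz, jaw], ...]]. A call has 1 to 10 rows; each row shifts and turns the commanded pose from where the row before left it, along the tool's axes as they then stand; what a row does not reach is not made up. A row lasts 1/8 s, in which the tool goes at most 62.5 mm and 10.7 degrees, less where a joint would pass 70% of its speed; a pose out of reach is approached as far as the arm can. A call is refused whole if a number of a shift passes 6.25 or a number of a turn 0.188, either way. A call with a gripper value outside its range is refused whole. The fingers move at their own pace and stop on an object; "force" is the grip in N (left out, the last holds). Time passes only in rows, so rows that do not move let the fingers close. It gives the time, the measured TCP pose, the force, the opening and the grip force at its end, in the units of the state.
- ctrl.get_state(): the state, without advancing time (a new reading comes with each control period).
- ctrl.read_camera(name): name is "scene" or "top"; returns a dict with "img" (400x640x3 uint8, red, green, blue), "fx", "fy", "cx", "cy" (pixels), "R" (3x3) and "t" (3): a world point X has camera coordinates R X + t. Camera axes: x right, y down, z forward; pixel columns grow to the right and rows downward; lengths in m; the calibration is good to about 2 mm. A picture is of the moment at which its call begins. There is no depth.
- ctrl.sign_off(): hands the job in; it is judged then, once.
The state is a dict: "time": time; "qpos": joint angles; "dq": joint speeds; "joint_efforts": joint torques, N m; "eef_pos": TCP position; "tcp_rot": TCP orientation; "contact_force": force on the tool from outside, world axes, zero at the start; "wrist_torque": the same for the moment, N m; "opening": opening from 0.0 (shut) to 1.0 (fully open); "finger_force": force on a finger pad.
Only numpy, scipy, OpenCV 4.12 (cv2) and the standard library are available. Lean on these libraries where they do the work, as an engineer would, in place of code of your own. Each camera call takes 0.05 s, during which the arm holds its last target. There are 200 camera calls.

## Working session

There is one attempt and no reset: what is moved stays moved. The work goes in short steps, Python scripts to look and compute and a tool call to move; the robot and the scene stay as the last step left them, time stands still between calls to the robot, and variables do not carry over. Pictures are saved under pics/ and viewed, at most 14 in all, crops included, and the job is handed in when it is done.

Besides the shell and the picture viewer there is one more tool, called after "Emit:" in YAML: its name, and indented under it one key for each argument. send_rows: Moves the arm, as the interface text tells. Its arguments: {"type":"object","properties":{"series":{"type":"array"},"force":{"type":"number"}},"required":["series"]}

```bash
ls; mkdir -p pics; python3 - <<'E'
from plant import ctrl
import cv2,json
s=ctrl.get_state();print(s)
for n in("top","scene"):
    c=ctrl.read_camera(n);cv2.imwrite(f"pics/{n}0.png",c["img"][:,:,::-1]);print(n,c["fx"],c["fy"],c["cx"],c["cy"],c["R"],c["t"])
E
```

```text
pics
{'time': 0.0, 'qpos': array([-1.33899318e+00,  2.87189423e-01,  1.57817551e+00, -3.50273654e-05,
        1.27861840e+00, -1.50002960e-01]), 'dq': array([ 6.94681160e-04, -2.54406741e-04, -1.60670419e-03,  6.97895847e-04,
       -2.15720732e-04, -7.22421631e-05]), 'joint_efforts': array([ 4.86814497e-04, -4.05977619e+01, -2.92626768e+01, -1.40222010e-04,
        5.77707877e-03,  3.03940723e-06]), 'eef_pos': array([ 0.25136694, -0.62573636,  0.22993216]), 'tcp_rot': array([ 9.81831623e-01,  1.89750455e-01, -6.56272444e-05, -1.19365457e-03]), 'contact_force': array([ 0.78957139, -0.28768392, -0.43113722]), 'wrist_torque': array([-0.0306603 ,  0.03014157, -0.01035532]), 'finger_force': 0.0, 'opening': 0.999359573724648}
top 414.79572087601304 414.79572087601304 316.2112078221145 198.19313983815155 [[ 1.51032754e-02 -9.99880977e-01  3.14994587e-03]
 [-9.85464535e-01 -1.54184857e-02 -1.69180143e-01]
 [ 1.69208574e-01 -5.48985652e-04 -9.85580112e-01]] [0.02943756 0.59508541 1.3632455 ]
scene 447.7202081686094 447.7202081686094 325.48863058896245 198.09669066522108 [[ 0.87523373 -0.48346805  0.01498502]
 [-0.30896394 -0.58262438 -0.75172476]
 [ 0.37216554  0.65330504 -0.65930671]] [-0.48834453  0.28169082  1.49630098]
```

View pics/top0.png

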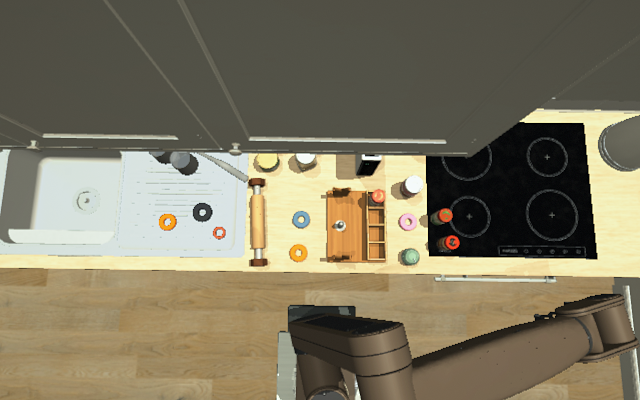

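View pics/scene0.png

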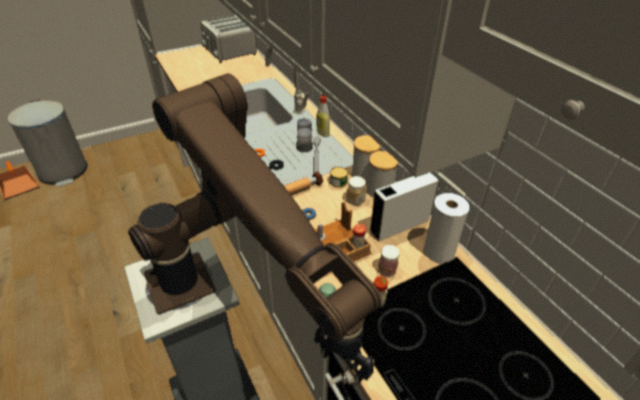

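Top view candidates are as follows.
- **Rings:** charcoal (203,212), slate (301,219) and rust (219,233). The orange look-alikes at (168,222) and (298,253) and the pink one at (408,222) are to be left alone. No sage ring seen so far.
- **Jars:** on the hob at (445,215) and (452,242), with the home jar at (378,196).
- **Pin and caddy:** pin at (258,222), caddy around (355,226).
- **Bystanders:** timer (411,257), jam (412,185), honey or tin at (305,160) and (267,160).

Next is one close crop to check the choice.

```bash
cat > h.py <<'E'
import numpy as np,cv2
from plant import ctrl
def cast(c,uv,z):
    d=c["R"].T@np.array([(uv[0]-c["cx"])/c["fx"],(uv[1]-c["cy"])/c["fy"],1.])
    o=-c["R"].T@c["t"]
    return o+d*(z-o[2])/d[2]
def proj(c,X):
    p=c["R"]@np.array(X,float)+c["t"];return c["fx"]*p[0]/p[2]+c["cx"],c["fy"]*p[1]/p[2]+c["cy"]
def blobs(c,lo,hi,roi,amin=15):
    x0,y0,x1,y1=roi
    h=cv2.cvtColor(c["img"],cv2.COLOR_RGB2HSV)[y0:y1,x0:x1]
    m=cv2.inRange(h,np.array(lo),np.array(hi))
    n,_,st,ce=cv2.connectedComponentsWithStats(m)
    return [(st[i].tolist()[:2],st[i].tolist()[2:4],int(st[i][4]),(ce[i]+[x0,y0]).round(1).tolist()) for i in range(1,n) if st[i][4]>=amin]
E
python3 - <<'E'
from h import *
c=ctrl.read_camera("top")
im=c["img"][:,:,::-1]
a=cv2.resize(im[140:275,140:300],None,fx=5,fy=4.4*5/4.4*0+4.4,interpolation=cv2.INTER_CUBIC)[:300*2]
b=cv2.resize(im[140:275,290:470],(800,600),interpolation=cv2.INTER_CUBIC)
cv2.imwrite("pics/a.png",cv2.resize(im[140:275,140:300],(710,600),interpolation=cv2.INTER_CUBIC));cv2.imwrite("pics/b.png",b)
for uv in [(203,212),(301,219),(219,233),(408,222),(298,253),(168,222)]: print(uv,cast(c,uv,.014)[:2])
for uv in [(445,215),(452,242)]: print(uv,cast(c,uv,.11)[:2])
E
```

```text
(203, 212) [0.54601942 0.43123957]
(301, 219) [0.52682407 0.09020272]
(219, 233) [0.4739262 0.3716852]
(408, 222) [ 0.5221067  -0.28086473]
(298, 253) [0.40970657 0.09796875]
(168, 222) [0.50925879 0.55009339]
(445, 215) [ 0.53559521 -0.37998459]
(452, 242) [ 0.44858785 -0.39919404]
```

View pics/a.png

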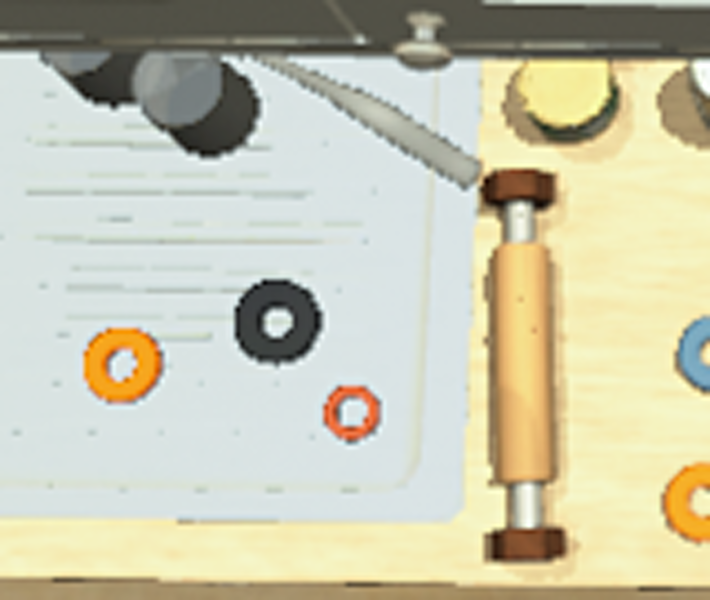

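View pics/b.png

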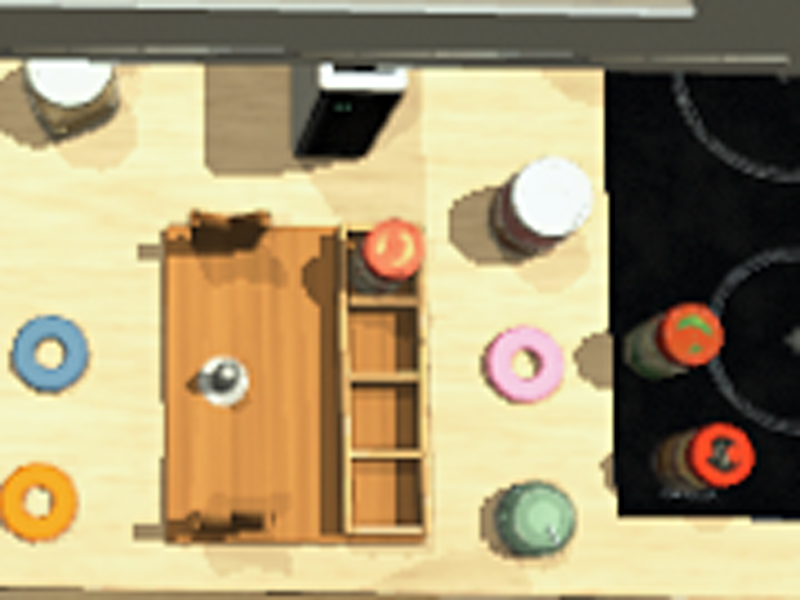

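The crops confirm the choice: charcoal at crop a (278,321), rust (352,412), slate at crop b (50,353), and orange and pink left alone. Green-capped jar at (690,335), black-label jar at (722,455), home jar at (392,250) in the far cell. The caddy's jar row faces world -y, so the caddy's +y is roughly world +x. Now I'll measure.

```bash
python3 - <<'E'
from h import *
c=ctrl.read_camera("top")
b=cv2.resize(c["img"][185:267,322:392,::-1],None,fx=7,fy=7,interpolation=cv2.INTER_CUBIC)
cv2.imwrite("pics/cad.png",b)
for n,lo,hi,roi,z in [("slate",(95,80,60),(120,255,255),(285,200,320,240),.013),("char",(0,0,0),(180,255,90),(185,195,222,228),.015),
 ("rust",(0,120,100),(9,255,255),(205,222,235,245),.015),("knob",(0,100,20),(12,255,130),(240,170,278,275),.04),
 ("barrel",(9,90,120),(22,255,255),(246,180,270,265),.035),("jars",(0,150,120),(9,255,255),(425,200,475,260),.108),("jarhome",(0,120,120),(9,255,255),(365,180,392,212),.118)]:
    for st,wh,a,ce in blobs(c,lo,hi,roi): print(n,wh,a,ce,cast(c,ce,z)[:2].round(4))
E
```

```text
slate [16, 17] 157 [300.7, 219.1] [0.5266 0.0913]
char [19, 19] 238 [201.8, 211.8] [0.5465 0.4352]
rust [12, 12] 70 [218.5, 232.4] [0.4759 0.3733]
knob [15, 9] 78 [256.1, 181.7] [0.651  0.2472]
knob [16, 7] 79 [258.5, 262.2] [0.3762 0.2283]
barrel [8, 4] 28 [255.9, 181.5] [0.6527 0.2487]
barrel [6, 8] 15 [264.6, 184.4] [0.6429 0.2181]
barrel [21, 76] 903 [257.9, 225.3] [0.5004 0.2358]
jars [14, 14] 109 [445.2, 215.0] [ 0.5359 -0.3813]
jars [14, 15] 131 [452.3, 241.8] [ 0.4494 -0.4008]
jarhome [14, 14] 86 [377.6, 195.8] [ 0.594  -0.1607]
```

View pics/cad.png

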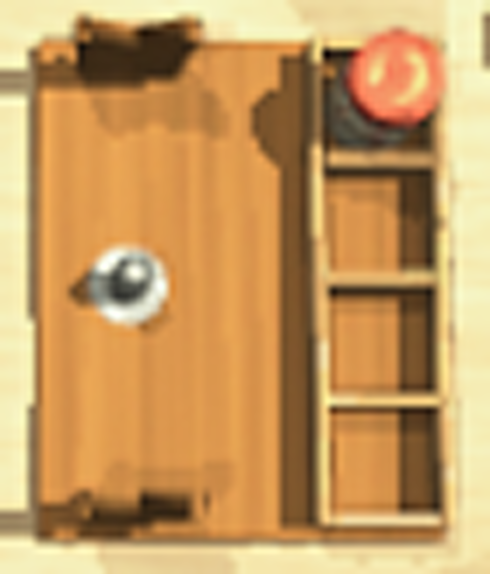

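```bash
python3 - <<'E'
from h import *
c=ctrl.read_camera("top")
f=lambda x,y:(322+(x+.5)/7-.5,185+(y+.5)/7-.5)
for n,x,y,z in [("post",127.5,285,.014),("tip?",130,265,.076),("BL",37,537,.014),("BR",443,537,.014),("L_up",36,100,.014),("c2",384,218.5,.054),("c1",384,338.5,.054),("c0",384,461,.054),("wallL_top",317,55,.054),("wallL_bot",324,522,.054),("wallR_top",441,160,.054),("wallR_bot",447,522,.054),("divL",328,160,.054),("divR",441,160,.054)]:
    print(n,cast(c,f(x,y),z)[:2].round(4))
# post bright blob
print(blobs(c,(0,0,150),(180,60,255),(330,212,352,238),10))
E
```

```text
post [ 0.507  -0.0444]
tip? [ 0.51   -0.0419]
BL [ 0.3832 -0.001 ]
BR [ 0.3862 -0.1989]
L_up [0.5991 0.0018]
c2 [ 0.5369 -0.1657]
c1 [ 0.479  -0.1651]
c0 [ 0.4207 -0.1646]
wallL_top [ 0.6166 -0.1338]
wallL_bot [ 0.3915 -0.1359]
wallR_top [ 0.5659 -0.1936]
wallR_bot [ 0.3924 -0.1942]
divL [ 0.565  -0.1388]
divR [ 0.5659 -0.1936]
[([5, 9], [11, 10], 54, [340.6, 225.6])]
```

Measured: post (.508,-.0445), cells at y=-.165 (cell2 x=.537, cell1 x=.479), with the caddy's y axis almost along world x. First I turn the tool square to the world, then head for the charcoal ring.

Emit:
send_rows:
  series:
    - [[0,0,0,0,0,0.188,1],[0,0,0,0,0,0.188,1],[0,0,0,0,0,0.006,1],[2.9,-4.6,0,0,0,0,1],[2.9,-4.6,0,0,0,0,1],[2.9,-4.6,0,0,0,0,1],[2.9,-4.6,0,0,0,0,1],[2.9,-4.6,0,0,0,0,1],[2.9,-4.6,0,0,0,0,1],[2.9,-4.6,0,0,0,0,1]]
  force: 40

```text
time: 1.5
eef_pos: [0.455, -0.3026, 0.2315]
tcp_rot: [1.0, 0.002, 0.0, 0.0]
contact_force: [-0.6, 0.1, 0.0]
opening: 1.003
finger_force: 0.0
```

Emit:
send_rows:
  series:
    - [[0.8,-5.8,0,0,0,0,1],[0.8,-5.8,0,0,0,0,1],[0.8,-5.8,0,0,0,0,1],[0.8,-5.8,0,0,0,0,1],[0.8,-5.8,0,0,0,0,1],[0.8,-5.8,0,0,0,0,1],[0.8,-5.8,0,0,0,0,1],[0.8,-5.8,0,0,0,0,1],[0.8,-5.8,0,0,0,0,1],[0.8,-5.8,0,0,0,0,1]]

```text
time: 2.75
eef_pos: [0.5339, 0.2779, 0.2316]
tcp_rot: [1.0, 0.002, 0.0, 0.0]
contact_force: [0.4, -0.1, 0.4]
opening: 1.002
finger_force: 0.0
```

```bash
python3 - <<'E'
from h import *
c=ctrl.read_camera("top")
print(blobs(c,(0,0,0),(180,255,90),(185,195,222,228)), blobs(c,(0,120,100),(9,255,255),(205,222,235,245)))
s=ctrl.read_camera("scene");cv2.imwrite("pics/s2.png",cv2.resize(s["img"][:,:,::-1],(800,500)))
E
```

```text
[([5, 0], [6, 33], 42, [192.6, 210.8]), ([9, 0], [28, 33], 358, [206.5, 209.7])] []
```

View pics/s2.png

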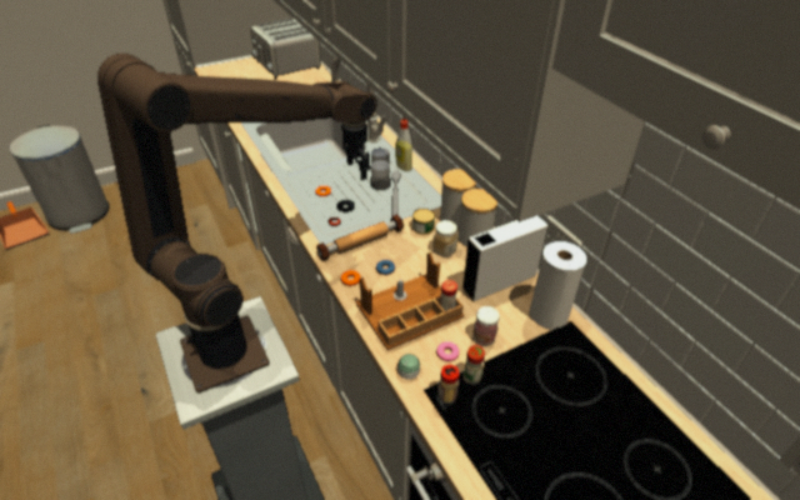

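The scene view shows exactly three job rings (charcoal (346,206), rust (334,222), slate (386,267)) and two hob jars, with no sage ring and no third jar.

```bash
python3 - <<'E'
from h import *
s=ctrl.read_camera("scene")
for n,lo,hi,roi in [("char",(0,0,0),(180,255,75),(262,155,292,175)),("rust",(0,70,60),(10,255,255),(255,170,280,186)),("slate",(95,80,40),(120,255,255),(295,205,320,222))]:
    for b in blobs(s,lo,hi,roi,12): print(n,b,cast(s,b[3],.014)[:2].round(4))
E
```

```text
char ([8, 5], [13, 10], 89, [276.1, 164.6]) [0.5462 0.4288]
rust ([8, 5], [10, 6], 44, [267.3, 177.3]) [0.4765 0.3644]
slate ([7, 4], [13, 10], 71, [308.0, 213.4]) [0.5266 0.0842]
```

Emit:
send_rows:
  series:
    - [[0.4,-5.2,0,0,0,0,1],[0.4,-5.2,0,0,0,0,1],[0.4,-5.2,0,0,0,0,1],[0,0,5.5,0,0,0,1],[0,0,5.5,0,0,0,1],[0,0,5.5,0,0,0,1],[0,0,4.0,0,0,0,1],[0,0,1.8,0,0,0,1],[0,0,1.0,0,0,0,1],[0,0,0,0,0,0,1]]

```text
time: 4.15
eef_pos: [0.5465, 0.4319, -0.0007]
tcp_rot: [1.0, 0.0, 0.001, -0.0]
contact_force: [0.3, 0.5, 0.5]
opening: 0.999
finger_force: 0.0
```

Emit:
send_rows:
  series:
    - [[0,0,0,0,0,0,0.3],[0,0,0,0,0,0,0],[0,0,0,0,0,0,-0.5],[0,0,0,0,0,0,-1],[0,0,0,0,0,0,-1]]

```text
time: 4.78
eef_pos: [0.5474, 0.4328, 0.0009]
tcp_rot: [1.0, 0.0, 0.002, -0.001]
contact_force: [0.5, -0.9, 6.2]
opening: 0.755
finger_force: 44.3
```

Emit:
send_rows:
  series:
    - [[0,0,-3,0,0,0,-1],[0,0,-5,0,0,0,-1],[0,0,-5,0,0,0,-1],[0,2,0,0,0,0,-1],[-0.5,5,0,0,0,0,-1],[-0.5,5,0,0,0,0,-1],[-0.5,5,0,0,0,0,-1],[-0.5,5,0,0,0,0,-1],[-0.5,5,0,0,0,0,-1],[-0.5,5,0,0,0,0,-1]]

```text
time: 6.02
eef_pos: [0.5142, 0.11, 0.1268]
tcp_rot: [1.0, 0.0, -0.001, 0.0]
contact_force: [0.6, 0.0, -0.8]
opening: 0.76
finger_force: 44.7
```

Emit:
send_rows:
  series:
    - [[-0.5,5,0,0,0,0,-1],[-0.4,5,0,0,0,0,-1],[0,4,0,0,0,0,-1],[0,1.6,0,0,0,0,-1],[0,0,0,0,0,0,-1],[0,0,0,0,0,0,-1]]

```text
time: 6.78
eef_pos: [0.5067, -0.0431, 0.1278]
tcp_rot: [1.0, 0.001, -0.001, -0.0]
contact_force: [-0.3, -0.1, -0.4]
opening: 0.758
finger_force: 44.8
```

```bash
python3 - <<'E'
from h import *
st=ctrl.get_state();print(st["eef_pos"],st["opening"],st["finger_force"])
s=ctrl.read_camera("scene")
cv2.imwrite("pics/r1.png",cv2.resize(s["img"][150:300,260:420,::-1],(640,600),interpolation=cv2.INTER_CUBIC))
E
```

```text
[ 0.50666195 -0.04307041  0.12781119] 0.7579128131851717 44.75062608718872
```

View pics/r1.png

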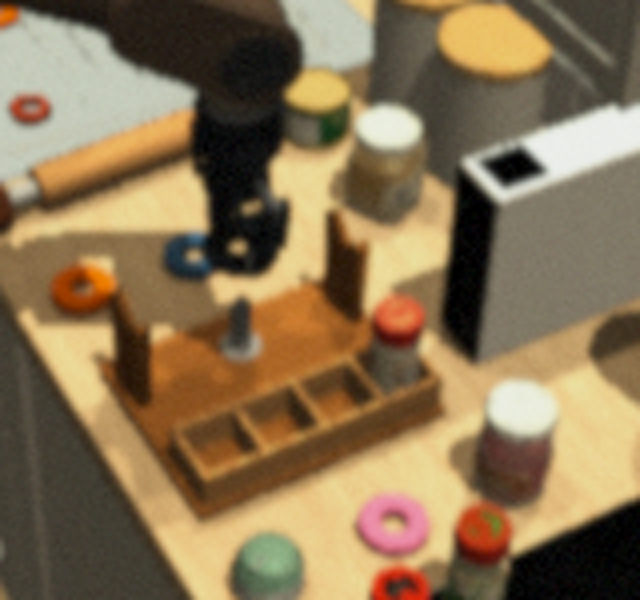

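The crop shows the charcoal ring held at (238,250), with the post below it from base (240,345) to tip (240,298). I'll cross-check the post against this view.

```bash
python3 - <<'E'
from h import *
s=ctrl.read_camera("scene")
f=lambda x,y:(260+(x+.5)/4-.5,150+(y+.5)/4-.5)
for p,z in [((240,347),.014),((240,300),.076),((238,247),.14),((215,430),.054),((275,410),.054),((337,385),.054)]:print(p,cast(s,f(*p),z)[:2].round(4))
# expected pixels
for X in [(.508,-.0445,.014),(.508,-.0445,.076),(.507,-.043,.14)]:
    u,v=proj(s,X);print(((u+.5-260)*4-.5,(v+.5-150)*4-.5))
E
```

```text
(240, 347) [ 0.5079 -0.0455]
(240, 300) [ 0.5069 -0.0466]
(238, 247) [ 0.5055 -0.0447]
(215, 430) [ 0.4246 -0.1548]
(275, 410) [ 0.4805 -0.159 ]
(337, 385) [ 0.5422 -0.1592]
(np.float64(239.53165355444503), np.float64(346.2636229769904))
(np.float64(239.95872867406956), np.float64(298.17519327128423))
(np.float64(238.60003704645374), np.float64(245.2319749753475))
```

Emit:
send_rows:
  series:
    - [[0.1,0.2,2,0,0,0,-1],[0,0,2,0,0,0,-1],[0,0,1.5,0,0,0,-1],[0,0,1.5,0,0,0,-1],[0,0,1.5,0,0,0,-1],[0,0,1.5,0,0,0,-1],[0,0,1,0,0,0,-1],[0,0,0,0,0,0,-1]]

```text
time: 7.88
eef_pos: [0.5076, -0.0461, 0.0174]
tcp_rot: [1.0, 0.0, -0.001, -0.0]
contact_force: [0.5, 0.6, -0.6]
opening: 0.758
finger_force: 49.4
```

Emit:
send_rows:
  series:
    - [[0,0,0,0,0,0,0.8],[0,0,0,0,0,0,1],[0,0,0,0,0,0,1],[0,0,-3,0,0,0,1],[0,0,-5,0,0,0,1],[0,0,-5,0,0,0,1],[-1,-6,0,0,0,0,1],[-1,-6,0,0,0,0,1],[-1,-6,0,0,0,0,1],[0,-6,0,0,0,0,1]]

```text
time: 9.12
eef_pos: [0.4772, 0.1956, 0.1488]
tcp_rot: [1.0, 0.0, 0.001, -0.0]
contact_force: [1.7, 1.4, 0.2]
opening: 0.999
finger_force: 0.0
```

```bash
python3 - <<'E'
from h import *
c=ctrl.read_camera("top");s=ctrl.read_camera("scene")
for n,lo,hi,roi in [("slate",(95,80,60),(120,255,255),(240,170,340,268)),("rust",(0,120,100),(9,255,255),(150,160,245,262)),("char",(0,0,0),(180,90,90),(333,212,351,236))]:
    for b in blobs(c,lo,hi,roi,12): print(n,b,cast(c,b[3],.013)[:2].round(4))
for b in blobs(s,(95,80,40),(120,255,255),(240,150,400,260),12): print("slate s",b,cast(s,b[3],.014)[:2].round(4))
print(ctrl.get_state()["eef_pos"])
cv2.imwrite("pics/r2.png",np.hstack([cv2.resize(s["img"][190:280,270:350,::-1],(400,450),interpolation=cv2.INTER_CUBIC),cv2.resize(c["img"][180:270,285:365,::-1],(400,450),interpolation=cv2.INTER_CUBIC)]))
E
```

```text
slate ([53, 41], [16, 17], 157, [300.7, 219.1]) [0.5266 0.0913]
rust ([63, 67], [12, 12], 61, [218.4, 232.0]) [0.4774 0.3742]
char ([0, 4], [17, 19], 196, [340.0, 224.0]) [ 0.5116 -0.0452]
slate s ([62, 59], [13, 10], 70, [307.9, 213.3]) [0.5266 0.0849]
[0.47708054 0.19850667 0.14895232]
```

View pics/r2.png

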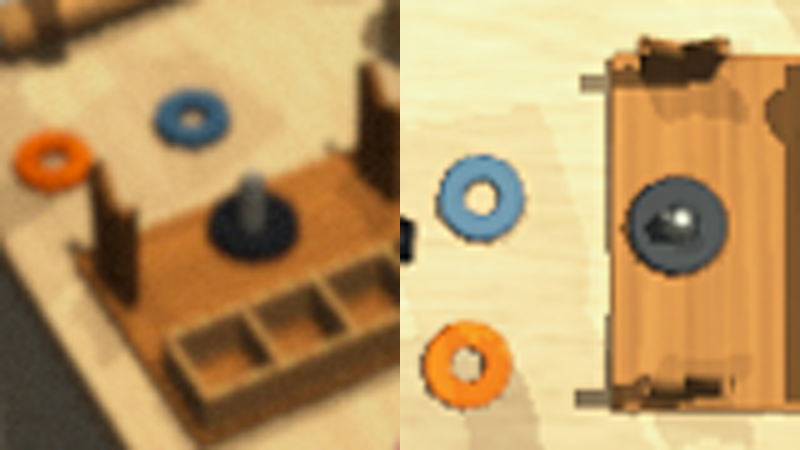

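The charcoal ring sits over the post at (252,228), and slate is unmoved. Next is slate.

Emit:
send_rows:
  series:
    - [[2.5,5.3,0,0,0,0,1],[2.5,5.3,0,0,0,0,1],[0,0,0,0,0,0,1],[0,0,5,0,0,0,1],[0,0,5,0,0,0,1],[0,0,2.5,0,0,0,1],[0,0,1.5,0,0,0,1],[0,0,0.8,0,0,0,1],[0,0,0,0,0,0,1]]

```text
time: 10.35
eef_pos: [0.5283, 0.088, 0.0007]
tcp_rot: [1.0, 0.0, 0.0, 0.0]
contact_force: [0.2, 0.3, 0.4]
opening: 0.999
finger_force: 0.0
```

Emit:
send_rows:
  series:
    - [[0,0,0,0,0,0,0.3],[0,0,0,0,0,0,0],[0,0,0,0,0,0,-0.5],[0,0,0,0,0,0,-1],[0,0,0,0,0,0,-1]]

```text
time: 10.98
eef_pos: [0.5291, 0.0876, 0.0022]
tcp_rot: [1.0, 0.0, 0.001, 0.0]
contact_force: [-2.1, -0.2, 5.6]
opening: 0.681
finger_force: 41.5
```

Emit:
send_rows:
  series:
    - [[0,0,-3,0,0,0,-1],[0,0,-5,0,0,0,-1],[0,0,-5,0,0,0,-1],[-0.7,4.5,0,0,0,0,-1],[-0.7,4.5,0,0,0,0,-1],[-0.5,4.3,0,0,0,0,-1],[0,0,0,0,0,0,-1],[0,0,0,0,0,0,-1]]

```text
time: 11.98
eef_pos: [0.5091, -0.0449, 0.1307]
tcp_rot: [1.0, 0.0, 0.0, -0.0]
contact_force: [0.2, 0.9, 0.3]
opening: 0.677
finger_force: 43.0
```

```bash
python3 - <<'E'
from h import *
st=ctrl.get_state();print(st["eef_pos"],st["opening"],st["finger_force"])
s=ctrl.read_camera("scene")
for b in blobs(s,(95,80,30),(125,255,255),(240,150,400,260),12): print("slate s",b,cast(s,b[3],st["eef_pos"][2]+.01)[:2].round(4))
E
```

```text
[ 0.50911634 -0.04490264  0.13065686] 0.6772505078386519 43.005868680775166
slate s ([74, 57], [7, 10], 30, [316.7, 211.5]) [ 0.4974 -0.042 ]
```

Emit:
send_rows:
  series:
    - [[0,0,2,0,0,0,-1],[0,0,2,0,0,0,-1],[0,0,1.5,0,0,0,-1],[0,0,1.5,0,0,0,-1],[0,0,1.5,0,0,0,-1],[0,0,1.2,0,0,0,-1],[0,0,0,0,0,0,-1]]

```text
time: 12.9
eef_pos: [0.5082, -0.045, 0.0321]
tcp_rot: [1.0, 0.0, -0.001, -0.0]
contact_force: [-0.3, -0.3, 0.1]
opening: 0.682
finger_force: 43.0
```

Emit:
send_rows:
  series:
    - [[0,0,0,0,0,0,0.8],[0,0,0,0,0,0,1],[0,0,0,0,0,0,1],[0,0,-3,0,0,0,1],[0,0,-5,0,0,0,1],[0,0,-4,0,0,0,1],[-0.5,-5,0,0,0,0,1],[-0.5,-5,0,0,0,0,1],[-0.5,-5,0,0,0,0,1],[-0.5,-5,0,0,0,0,1]]

```text
time: 14.15
eef_pos: [0.4887, 0.1563, 0.1539]
tcp_rot: [1.0, 0.0, 0.001, -0.0]
contact_force: [0.1, 0.0, 0.1]
opening: 1.001
finger_force: 0.0
```

```bash
python3 - <<'E'
from h import *
c=ctrl.read_camera("top");s=ctrl.read_camera("scene")
for n,lo,hi,roi in [("slate",(95,80,60),(120,255,255),(290,170,360,268)),("rust",(0,120,100),(9,255,255),(120,160,245,262))]:
    for b in blobs(c,lo,hi,roi,12): print(n,b,cast(c,b[3],.035 if n=="slate" else .015)[:2].round(4))
for n,lo,hi,roi in [("rust",(0,70,60),(10,255,255),(240,150,285,192)),("slate",(95,80,30),(125,255,255),(290,200,345,260))]:
    for b in blobs(s,lo,hi,roi,12): print(n,b,cast(s,b[3],.035 if n=="slate" else .015)[:2].round(4))
print(ctrl.get_state()["eef_pos"])
E
```

```text
slate ([41, 46], [19, 18], 211, [339.9, 224.4]) [ 0.5078 -0.0436]
rust ([93, 67], [12, 12], 67, [218.3, 232.2]) [0.4766 0.374 ]
rust ([22, 24], [10, 6], 43, [266.6, 176.4]) [0.4759 0.3703]
slate ([23, 28], [15, 12], 121, [320.2, 234.0]) [ 0.5057 -0.0537]
[0.48802511 0.15854397 0.1537313 ]
```

Emit:
send_rows:
  series:
    - [[-0.3,-5.4,0,0,0,0,1],[-0.3,-5.4,0,0,0,0,1],[-0.3,-5.4,0,0,0,0,1],[-0.2,-5.4,0,0,0,0,1],[0,0,5,0,0,0,1],[0,0,5,0,0,0,1],[0,0,3,0,0,0,1],[0,0,1.5,0,0,0,1],[0,0,0.7,0,0,0,1],[0,0,0,0,0,0,1]]

```text
time: 15.5
eef_pos: [0.4785, 0.371, 0.0022]
tcp_rot: [1.0, 0.0, 0.001, -0.0]
contact_force: [-0.7, -0.0, 0.2]
opening: 0.999
finger_force: 0.0
```

Emit:
send_rows:
  series:
    - [[0,0,0,0,0,0,0.3],[0,0,0,0,0,0,0],[0,0,0,0,0,0,-0.5],[0,0,0,0,0,0,-1],[0,0,0,0,0,0,-1],[0,0,0,0,0,0,-1]]

```text
time: 16.25
eef_pos: [0.4784, 0.3711, 0.0026]
tcp_rot: [1.0, 0.001, 0.001, -0.0]
contact_force: [-1.1, -1.6, 5.2]
opening: 0.494
finger_force: 40.1
```

Emit:
send_rows:
  series:
    - [[0,0,-3,0,0,0,-1],[0,0,-5,0,0,0,-1],[0,0,-5,0,0,0,-1],[0.4,5,0,0,0,0,-1],[0.4,5,0,0,0,0,-1],[0.4,5,0,0,0,0,-1],[0.4,5,0,0,0,0,-1],[0.4,5,0,0,0,0,-1],[0.4,5,0,0,0,0,-1],[0.4,5,0,0,0,0,-1]]

```text
time: 17.5
eef_pos: [0.5057, 0.0193, 0.1311]
tcp_rot: [1.0, 0.0, 0.0, -0.0]
contact_force: [0.0, 0.6, -1.1]
opening: 0.493
finger_force: 40.9
```

Emit:
send_rows:
  series:
    - [[0.3,4,0,0,0,0,-1],[0,2.6,0,0,0,0,-1],[0,0,0,0,0,0,-1],[0,0,0,0,0,0,-1]]

```text
time: 18.0
eef_pos: [0.5087, -0.0445, 0.131]
tcp_rot: [1.0, 0.0, -0.0, -0.0]
contact_force: [0.4, 0.3, -0.8]
opening: 0.495
finger_force: 40.9
```

```bash
python3 - <<'E'
from h import *
st=ctrl.get_state();print(st["eef_pos"],st["opening"],st["finger_force"])
s=ctrl.read_camera("scene")
cv2.imwrite("pics/r3.png",cv2.resize(s["img"][180:270,270:370,::-1],(600,540),interpolation=cv2.INTER_CUBIC))
E
```

```text
[ 0.5087424  -0.04454149  0.13098622] 0.49543604660263457 40.88095000013709
```

View pics/r3.png

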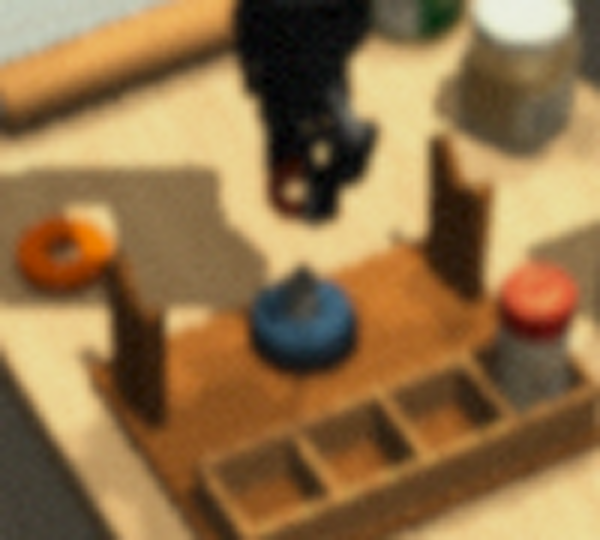

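The two rings are seated, slate at (303,325). The rust ring is held with its bore at (295,188), which lines up with the post tip at (303,270).

Emit:
send_rows:
  series:
    - [[0,0,2,0,0,0,-1],[0,0,2,0,0,0,-1],[0,0,1.5,0,0,0,-1],[0,0,1.2,0,0,0,-1],[0,0,1,0,0,0,-1],[0,0,0.8,0,0,0,-1],[0,0,0,0,0,0,-1]]

```text
time: 18.92
eef_pos: [0.5087, -0.0451, 0.0458]
tcp_rot: [1.0, 0.0, -0.001, -0.0]
contact_force: [0.5, -0.2, -0.3]
opening: 0.493
finger_force: 40.9
```

Emit:
send_rows:
  series:
    - [[0,0,0,0,0,0,0.6],[0,0,0,0,0,0,1],[0,0,0,0,0,0,1],[0,0,-3,0,0,0,1],[0,0,-5,0,0,0,1],[0,0,-4,0,0,0,1],[0,-6,0,0,0,0,1],[0,-6,0,0,0,0,1],[0,-6,0,0,0,0,1],[0,0,0,0,0,0,1]]

```text
time: 20.18
eef_pos: [0.5084, 0.1383, 0.1666]
tcp_rot: [1.0, 0.003, 0.0, -0.0]
contact_force: [0.1, -0.1, -0.1]
opening: 0.999
finger_force: 0.0
```

```bash
python3 - <<'E'
from h import *
c=ctrl.read_camera("top");s=ctrl.read_camera("scene")
K=[b for b in blobs(c,(0,100,20),(12,255,130),(240,170,278,275))]
for b in K: print(b,cast(c,b[3],.04)[:2].round(4))
print(ctrl.get_state()["eef_pos"])
cv2.imwrite("pics/r4.png",np.hstack([cv2.resize(s["img"][170:260,250:350,::-1],(440,396),interpolation=cv2.INTER_CUBIC),cv2.resize(c["img"][170:270,245:365,::-1],(360,396),interpolation=cv2.INTER_CUBIC)]))
E
```

```text
([9, 8], [15, 8], 78, [256.1, 181.7]) [0.651  0.2472]
([11, 89], [5, 7], 25, [252.9, 261.9]) [0.3769 0.2471]
[0.50872414 0.13532899 0.16634587]
```

View pics/r4.png

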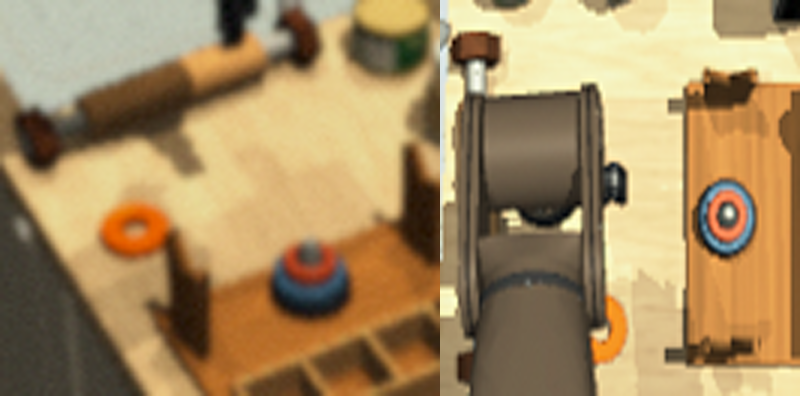

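All three rings are stacked at (312,275), and the pin is unmoved. Now grip it.

Emit:
send_rows:
  series:
    - [[0.2,-5,0,0,0,0,1],[0.2,-5.1,0,0,0,0,1],[0,0,0,0,0,-0.069,1],[0,0,5,0,0,0,1],[0,0,5,0,0,0,1],[0,0,3,0,0,0,1],[0,0,2,0,0,0,1],[0,0,0.9,0,0,0,1],[0,0,0,0,0,0,1]]
  force: 70

```text
time: 21.4
eef_pos: [0.5134, 0.2355, 0.0076]
tcp_rot: [0.999, 0.035, 0.0, -0.0]
contact_force: [-0.2, -0.5, 0.3]
opening: 1.002
finger_force: 0.0
```

Emit:
send_rows:
  series:
    - [[0,0,0,0,0,0,0.3],[0,0,0,0,0,0,0],[0,0,0,0,0,0,-0.5],[0,0,0,0,0,0,-1],[0,0,0,0,0,0,-1],[0,0,0,0,0,0,-1]]

```text
time: 22.15
eef_pos: [0.514, 0.2365, 0.009]
tcp_rot: [0.999, 0.035, 0.001, -0.0]
contact_force: [-1.5, 1.4, 5.4]
opening: 0.516
finger_force: 72.0
```

Emit:
send_rows:
  series:
    - [[0,0,-3,0,0,0,-1],[0,0,-5,0,0,0,-1],[0,0,-5,0,0,0,-1],[0,0,-3,0,0,0.057,-1],[-0.3,5,0,0,0,0,-1],[-0.3,5,0,0,0,0,-1],[-0.3,5,0,0,0,0,-1],[0,5,0,0,0,0,-1],[0,5,0,0,0,0,-1],[0,0,0,0,0,0,-1]]

```text
time: 23.4
eef_pos: [0.5061, -0.017, 0.1661]
tcp_rot: [1.0, 0.004, -0.001, 0.0]
contact_force: [0.2, 0.7, -3.8]
opening: 0.52
finger_force: 73.0
```

Emit:
send_rows:
  series:
    - [[0,2,0,0,0,0,-1],[0,1.2,0,0,0,0,-1],[0,0,0,0,0,0,-1],[0,0,0,0,0,0,-1]]

```text
time: 23.9
eef_pos: [0.5072, -0.0455, 0.167]
tcp_rot: [1.0, 0.007, -0.0, -0.0]
contact_force: [0.6, -0.7, -4.0]
opening: 0.518
finger_force: 73.1
```

```bash
python3 - <<'E'
from h import *
st=ctrl.get_state();print(st["eef_pos"],st["tcp_rot"],st["opening"],st["finger_force"])
s=ctrl.read_camera("scene")
for X in [(.648,-.045,.18),(.368,-.045,.18)]: print(((np.array(proj(s,X))-[240,140])*5).round())
cv2.imwrite("pics/p1.png",cv2.resize(s["img"][140:260,240:390,::-1],(750,600),interpolation=cv2.INTER_CUBIC))
E
```

```text
[ 0.50720931 -0.04546748  0.16700216] [ 9.99977639e-01  6.66957765e-03 -3.51831015e-04 -3.38269404e-04] 0.5176332567646144 73.11100244522095
[573. 252.]
[214. 379.]
```

View pics/p1.png

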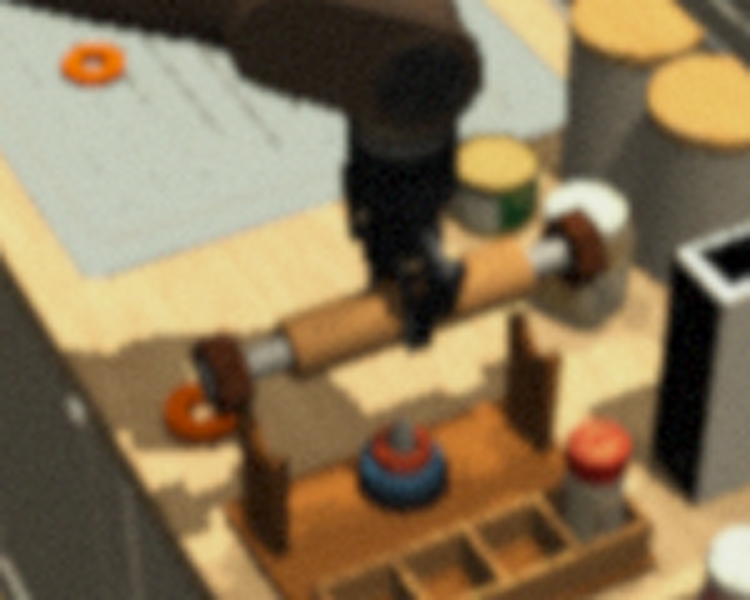

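The pin is level over the cradles, with its knobs at (222,373) and (580,247), a few mm too far in +x. Lower it with a 3 mm correction.

Emit:
send_rows:
  series:
    - [[-0.3,0,2,0,0,0,-1],[0,0,2,0,0,0,-1],[0,0,1.5,0,0,0,-1],[0,0,1,0,0,0,-1],[0,0,0.7,0,0,0,-1],[0,0,0.3,0,0,0,-1],[0,0,0,0,0,0,-1]]

```text
time: 24.82
eef_pos: [0.5046, -0.0464, 0.0925]
tcp_rot: [1.0, 0.006, 0.0, 0.0]
contact_force: [-0.5, 0.6, -3.0]
opening: 0.52
finger_force: 73.1
```

Emit:
send_rows:
  series:
    - [[0,0,0.2,0,0,0,-1],[0,0,0.1,0,0,0,-1],[0,0,0,0,0,0,-1]]

```text
time: 25.2
eef_pos: [0.5052, -0.0462, 0.0907]
tcp_rot: [1.0, 0.006, 0.001, -0.0]
contact_force: [-2.7, 2.2, 5.4]
opening: 0.516
finger_force: 73.9
```

Contact at the expected height, so release and back off.

Emit:
send_rows:
  series:
    - [[0,0,0,0,0,0,0.4],[0,0,0,0,0,0,1],[0,0,0,0,0,0,1],[0,0,-3,0,0,0,1],[0,0,-5,0,0,0,1],[0,0,-5,0,0,0,1],[0.5,5,0,0,0,0,1],[0.5,5,0,0,0,0,1],[0.5,5,0,0,0,0,1],[0.5,5,0,0,0,0,1]]
  force: 40

```text
time: 26.45
eef_pos: [0.527, -0.2477, 0.2192]
tcp_rot: [1.0, 0.006, 0.0, 0.0]
contact_force: [0.1, -0.4, 0.3]
opening: 1.001
finger_force: 0.0
```

```bash
python3 - <<'E'
from h import *
st=ctrl.get_state();print(st["eef_pos"])
s=ctrl.read_camera("scene");c=ctrl.read_camera("top")
for b in blobs(c,(0,150,120),(9,255,255),(425,180,500,260)): print(b,cast(c,b[3],.108)[:2].round(4))
for b in blobs(s,(0,130,70),(9,255,255),(330,240,420,320)): print("s",b,cast(s,b[3],.105)[:2].round(4))
cv2.imwrite("pics/p2.png",np.hstack([cv2.resize(s["img"][150:260,260:390,::-1],(450,380),interpolation=cv2.INTER_CUBIC),cv2.resize(c["img"][170:270,310:400,::-1],(342,380),interpolation=cv2.INTER_CUBIC)]))
E
```

```text
[ 0.52700037 -0.24770721  0.21923097]
([21, 55], [14, 15], 127, [452.4, 242.0]) [ 0.4487 -0.4011]
s ([44, 36], [14, 16], 122, [379.9, 284.5]) [ 0.532  -0.3884]
s ([23, 51], [15, 16], 195, [359.9, 298.8]) [ 0.4498 -0.4041]
```

View pics/p2.png

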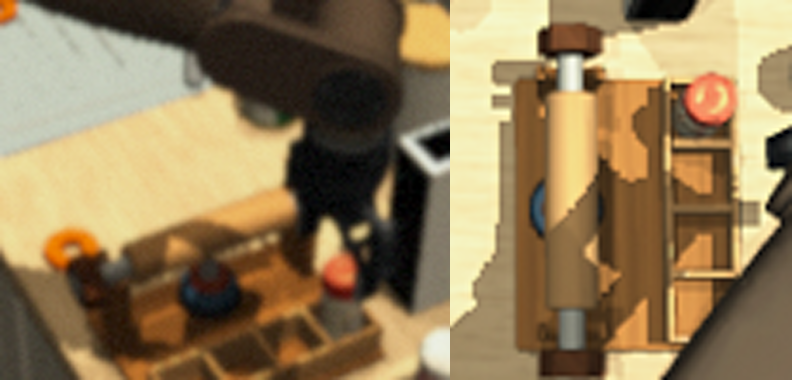

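The pin lies in both cradles: journals at (117,270) in the scene crop, and at (570,75) and (570,330) in the top crop. Next is the rear jar.

Emit:
send_rows:
  series:
    - [[0.4,4.5,0,0,0,0,1],[0.4,4.5,0,0,0,0,1],[0.1,4.4,0,0,0,0,1],[0,0,0,0,0,0,1],[0,0,4,0,0,0,1],[0,0,4,0,0,0,1],[0,0,3,0,0,0,1],[0,0,2,0,0,0,1],[0,0,1,0,0,0,1],[0,0,0,0,0,0,1]]

```text
time: 27.8
eef_pos: [0.5378, -0.3795, 0.0793]
tcp_rot: [1.0, 0.007, -0.0, -0.0]
contact_force: [0.5, 0.8, -0.8]
opening: 0.999
finger_force: 0.0
```

Emit:
send_rows:
  series:
    - [[0,0,0,0,0,0,0.3],[0,0,0,0,0,0,0],[0,0,0,0,0,0,-0.5],[0,0,0,0,0,0,-1],[0,0,0,0,0,0,-1],[0,0,0,0,0,0,-1]]

```text
time: 28.55
eef_pos: [0.5384, -0.3807, 0.0808]
tcp_rot: [1.0, 0.006, 0.001, 0.001]
contact_force: [0.4, -0.3, 5.9]
opening: 0.509
finger_force: 40.6
```

Emit:
send_rows:
  series:
    - [[0,0,-3,0,0,0,-1],[0,0,-5,0,0,0,-1],[0,0,-4,0,0,0,-1],[0,-4,0,0,0,0,-1],[0,-5,0,0,0,0,-1],[0,-5,0,0,0,0,-1],[0,-5,0,0,0,0,-1],[0,-2.6,0,0,0,0,-1],[0,0,0,0,0,0,-1],[0,0,0,0,0,0,-1]]

```text
time: 29.8
eef_pos: [0.5347, -0.1642, 0.1987]
tcp_rot: [1.0, 0.006, -0.0, -0.0]
contact_force: [0.3, 0.1, -1.5]
opening: 0.51
finger_force: 41.1
```

```bash
python3 - <<'E'
from h import *
st=ctrl.get_state();e=st["eef_pos"];print(e,st["tcp_rot"],st["opening"],st["finger_force"])
s=ctrl.read_camera("scene")
for X in [(.537,-.165,e[2]-.077),(.537,-.165,.054),(.537,-.165,.014)]: print(((np.array(proj(s,X))+.5-[290,180])*6-.5).round())
cv2.imwrite("pics/j1.png",cv2.resize(s["img"][180:280,290:390,::-1],(600,600),interpolation=cv2.INTER_CUBIC))
E
```

```text
[ 0.53467739 -0.16423562  0.19871615] [ 9.99979461e-01  6.39035447e-03 -4.89939092e-04 -3.49696858e-05] 0.5102848321663732 41.11896296788473
[328. 326.]
[323. 407.]
[320. 454.]
```

View pics/j1.png

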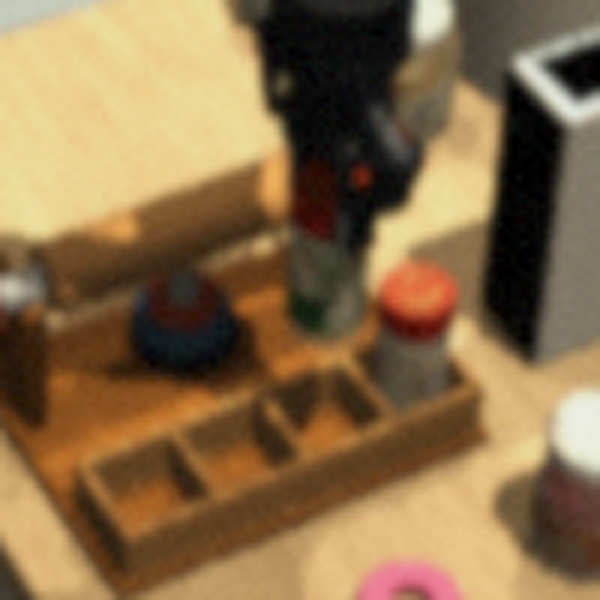

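The jar is held upright at (326,318), over cell2 (328,405). Lower while watching the force.

Emit:
send_rows:
  series:
    - [[0.2,0.1,2,0,0,0,-1],[0,0,2,0,0,0,-1],[0,0,2,0,0,0,-1],[0,0,1,0,0,0,-1],[0,0,1,0,0,0,-1],[0,0,0,0,0,0,-1]]

```text
time: 30.6
eef_pos: [0.5365, -0.1647, 0.1183]
tcp_rot: [1.0, 0.006, -0.001, -0.0]
contact_force: [0.3, 0.2, -0.7]
opening: 0.506
finger_force: 41.1
```

Emit:
send_rows:
  series:
    - [[0,0,1,0,0,0,-1],[0,0,1,0,0,0,-1],[0,0,0.5,0,0,0,-1],[0,0,0.1,0,0,0,-1],[0,0,0,0,0,0,-1]]

```text
time: 31.22
eef_pos: [0.5371, -0.165, 0.0934]
tcp_rot: [1.0, 0.006, 0.0, 0.0]
contact_force: [0.1, -0.6, -0.4]
opening: 0.506
finger_force: 41.1
```

Emit:
send_rows:
  series:
    - [[0,0,0.2,0,0,0,0.4],[0,0,0,0,0,0,1],[0,0,0,0,0,0,1],[0,0,-3,0,0,0,1],[0,0,-5,0,0,0,1],[0,0,-5,0,0,0,1],[-1.8,4.7,0,0,0,0,1],[-1.8,4.7,0,0,0,0,1],[-1.8,4.7,0,0,0,0,1],[-1.8,4.7,0,0,0,0,1]]

```text
time: 32.48
eef_pos: [0.4668, -0.3552, 0.2217]
tcp_rot: [1.0, 0.006, 0.0, 0.0]
contact_force: [0.6, 0.7, -0.7]
opening: 1.002
finger_force: 0.0
```

Emit:
send_rows:
  series:
    - [[-1.6,4.7,0,0,0,0,1],[0,0,0,0,0,0,1],[0,0,0,0,0,0,1]]

```text
time: 32.85
eef_pos: [0.452, -0.4006, 0.2212]
tcp_rot: [1.0, 0.006, 0.0, -0.0]
contact_force: [1.0, 0.3, 0.4]
opening: 0.998
finger_force: 0.0
```

```bash
python3 - <<'E'
from h import *
print(ctrl.get_state()["eef_pos"])
s=ctrl.read_camera("scene");c=ctrl.read_camera("top")
for b in blobs(c,(0,120,100),(9,255,255),(360,180,500,270)): print(b,cast(c,b[3],.118)[:2].round(4))
for b in blobs(s,(0,130,70),(9,255,255),(320,190,420,320)): print("s",b,cast(s,b[3],.105)[:2].round(4))
E
```

```text
[ 0.45195721 -0.40063164  0.2211713 ]
([11, 9], [14, 14], 90, [377.3, 195.9]) [ 0.5937 -0.1597]
([13, 28], [13, 13], 99, [378.9, 214.5]) [ 0.5328 -0.1643]
([86, 62], [8, 7], 22, [449.3, 245.7]) [ 0.4361 -0.3875]
s ([0, 37], [7, 8], 31, [322.9, 230.4]) [ 0.4894 -0.1025]
s ([18, 41], [10, 13], 74, [342.4, 237.0]) [ 0.5327 -0.1612]
s ([33, 102], [15, 15], 149, [360.2, 299.8]) [ 0.4486 -0.4076]
```

Emit:
send_rows:
  series:
    - [[-0.2,0,0,0,0,0,1],[0,0,4,0,0,0,1],[0,0,4,0,0,0,1],[0,0,3,0,0,0,1],[0,0,2,0,0,0,1],[0,0,1.1,0,0,0,1],[0,0,0,0,0,0,1],[0,0,0,0,0,0,0.3],[0,0,0,0,0,0,-0.5],[0,0,0,0,0,0,-1]]

```text
time: 34.2
eef_pos: [0.4506, -0.4017, 0.0817]
tcp_rot: [1.0, 0.006, 0.001, 0.001]
contact_force: [0.1, 1.3, 3.7]
opening: 0.505
finger_force: 40.8
```

Emit:
send_rows:
  series:
    - [[0,0,0,0,0,0,-1],[0,0,0,0,0,0,-1],[0,0,0,0,0,0,-1]]

```text
time: 34.58
eef_pos: [0.4506, -0.4017, 0.0817]
tcp_rot: [1.0, 0.006, 0.001, 0.001]
contact_force: [-0.4, 1.4, 5.3]
opening: 0.505
finger_force: 40.9
```

Emit:
send_rows:
  series:
    - [[0,0,-3,0,0,0,-1],[0,0,-5,0,0,0,-1],[0,0,-4,0,0,0,-1],[0.6,-4,0,0,0,0,-1],[0.8,-5,0,0,0,0,-1],[0.8,-5,0,0,0,0,-1],[0.8,-5,0,0,0,0,-1],[0.3,-4.6,0,0,0,0,-1],[0,0,0,0,0,0,-1],[0,0,0,0,0,0,-1]]

```text
time: 35.83
eef_pos: [0.4797, -0.1647, 0.1998]
tcp_rot: [1.0, 0.007, -0.0, 0.0]
contact_force: [0.8, -0.3, -0.3]
opening: 0.508
finger_force: 41.1
```

```bash
python3 - <<'E'
from h import *
print(ctrl.get_state()["eef_pos"])
s=ctrl.read_camera("scene")
for b in blobs(s,(0,130,60),(9,255,255),(310,150,420,260)): print("s",b,cast(s,b[3],.218)[:2].round(4))
E
```

```text
[ 0.47971421 -0.16474649  0.19980909]
s ([13, 68], [8, 8], 26, [326.1, 221.9]) [ 0.4617 -0.1715]
s ([43, 74], [13, 13], 103, [359.0, 230.8]) [ 0.5325 -0.2538]
s ([8, 80], [6, 4], 18, [320.5, 231.7]) [ 0.4255 -0.2012]
s ([28, 81], [14, 13], 113, [344.4, 237.8]) [ 0.4773 -0.2582]
```

Emit:
send_rows:
  series:
    - [[0,0,2,0,0,0,-1],[0,0,2,0,0,0,-1],[0,0,2,0,0,0,-1],[0,0,1,0,0,0,-1],[0,0,1,0,0,0,-1],[0,0,0,0,0,0,-1]]

```text
time: 36.62
eef_pos: [0.4796, -0.1648, 0.1197]
tcp_rot: [1.0, 0.006, -0.001, -0.0]
contact_force: [-0.2, 0.7, -0.8]
opening: 0.506
finger_force: 41.2
```

Emit:
send_rows:
  series:
    - [[0,0,1,0,0,0,-1],[0,0,1,0,0,0,-1],[0,0,0.5,0,0,0,-1],[0,0,0.1,0,0,0,-1],[0,0,0,0,0,0,-1]]

```text
time: 37.25
eef_pos: [0.4801, -0.1646, 0.0944]
tcp_rot: [1.0, 0.006, 0.0, 0.0]
contact_force: [0.6, 0.3, -1.4]
opening: 0.506
finger_force: 41.2
```

Emit:
send_rows:
  series:
    - [[0,0,0.2,0,0,0,0.4],[0,0,0,0,0,0,1],[0,0,0,0,0,0,1],[0,0,-3,0,0,0,1],[0,0,-5,0,0,0,1],[0,0,-5,0,0,0,1],[0,5.5,0,0,0,0,1],[0,5.5,0,0,0,0,1],[0,5.5,0,0,0,0,1],[0,5.5,0,0,0,0,1]]

```text
time: 38.5
eef_pos: [0.4827, -0.3864, 0.2226]
tcp_rot: [1.0, 0.006, 0.0, 0.0]
contact_force: [1.0, -0.6, 0.4]
opening: 1.002
finger_force: 0.0
```

Emit:
send_rows:
  series:
    - [[0,5,0,0,0,0,1],[0,5,0,0,0,0,1],[0,0,0,0,0,0,1],[0,0,0,0,0,0,1]]

```text
time: 39.0
eef_pos: [0.484, -0.4841, 0.2219]
tcp_rot: [1.0, 0.006, -0.0, -0.001]
contact_force: [-0.1, 0.9, -0.3]
opening: 1.002
finger_force: 0.0
```

```bash
python3 - <<'E'
from h import *
s=ctrl.read_camera("scene");c=ctrl.read_camera("top")
cv2.imwrite("pics/f.png",np.vstack([cv2.resize(s["img"][170:290,250:410,::-1],(480,360),interpolation=cv2.INTER_CUBIC),cv2.resize(c["img"][170:250,300:460,::-1],(480,240),interpolation=cv2.INTER_CUBIC)]))
E
```

```text
(no output)
```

View pics/f.png

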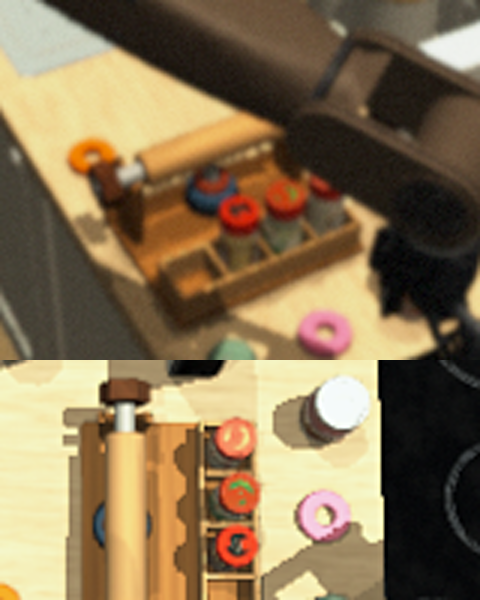

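The last picture shows the three jars standing in their cells (235,438), (239,493) and (237,547), the pin in the cradles at (125,490), and the rings locked below it at (212,187). The jam jar is still in place. Handing in.

```bash
python3 -c "
from plant import ctrl
print(ctrl.sign_off())"
```

```text
the job is handed in; nothing more can be done
None
```

I handed the job in after about 39 s of robot time, with no verdict shown: the charcoal, slate and rust rings are on the post (no sage ring was there), the pin lies in both cradles, both hob jars stand in cells of their own beside the home jar, and I saw no bystander moved, though my last picture did not show the honey or the tin and showed only the edge of the timer.

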